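# Put the dressing pots back into their own crocks

### The arm

A 6-joint arm with a two-finger parallel gripper is mounted at the origin on a cart in front of the work surface, level with it; the furniture and walls round the work are solid. World frame = base frame: x ahead of the robot, y to its left, z up, the work surface at z = 0. Lengths are in m, angles in rad, forces in N, time in s.
With the tool pointing down it reaches from about 0.35 to 0.8 m from the base axis. Payload 7.3 kg.
Tool frame: the origin (TCP) lies between the finger pads; the fingertips stand 25 mm ahead of it and the grasp point (between the pads) lies 6 mm ahead of it (r.tip_extent is the distance from the TCP to the fingertips, in m); z points along the fingers, y is the line along which they close (so a half turn about z gives the same grasp; the last joint's range is limited). The gripper opens to 85 mm and grips with 20 to 120 N. Pads are 22 mm wide; open, the fingers measure 114 mm over their backs; the gripper's body (76 mm by 85 mm) begins 54 mm behind the grasp point. The pads swing forward as they close: fully open they stand 13 mm farther back than shut.
Start: joints at [1.002, 0.342, 1.524, -0, 1.275, -0.146], TCP at [0.215, 0.479, 0.256] pointing down, gripper open.
Joint ranges: [-2.53, 2.53], [-0.77, 2.02], [0.04, 2.7], [-1, 4.14], [0.28, 2.66], [-3.11, 3.11]. Speed limits (rad/s): [2.57, 2.57, 3.14, 3.14, 3.14, 3.14].

### API

Orientations are given as a unit quaternion [x, y, z, w].
In Python, from workcell import r, command_gripper, optics gives the robot as it stands. The module is installed in compiled form; this text tells all that it offers. Calls block until the motion is done:
- r.reach(position, orientation): joint-space move of the TCP to a pose.
- r.move_straight(position, orientation=None, speed=0.15, max_force=None): straight line of the TCP; orientation=None keeps the orientation; speed is the mean speed in m/s. With max_force (N) it stops when the force on the tool has changed by that much, and returns True; else False.
- r.movej(angles): joint-space move.
- command_gripper(opening, force=None): finger opening in m; force is the grip in N (None keeps the last); returns when the fingers have stopped.
- r.hold(seconds).
- r.solve_ik(position, orientation): joint angles nearest the present ones, or None.
- r.read_state(): the state.
- optics.get_image(name): name is "scene" or "side" or "wrist"; returns (picture, depth): 480x640x3 uint8, red, green, blue; 480x640 float32, m along the optical axis (not along the pixel's ray), 0 where there is no reading.
- optics.camera_model(name): a dict with "K" (3x3 intrinsics, pixels), "R" (3x3) and "t" (3): a world point X has camera coordinates R X + t; the wrist camera has in their place "tool_from_camera" (4x4, takes a point from camera to tool coordinates, whose origin is the TCP and whose axes are the flange's). Camera axes: x right, y down, z forward; pixel columns grow to the right and rows downward; lengths in m; the calibration is good to about 2 mm. A picture is of the moment at which its call begins: read the wrist's pose just before it. camera_model takes no time and is no camera call.
A pose or a line that the arm cannot do raises r.PlanningError and nothing moves.
- r.finish_job(): hands the job in; it is judged then, once.
The state is a dict: "time_s": time; "joint_positions": joint angles; "dq": joint speeds; "tau": joint torques, N m; "eef_pos": TCP position; "eef_rot": TCP orientation; "contact_force": force on the tool from outside, world axes, zero at the start; "torque": the same for the moment, N m; "grip_width": finger opening in m; "grip_force": force on a finger pad.
Only numpy, scipy, OpenCV 4.12 (cv2) and the standard library are available. Lean on these libraries where they do the work, as an engineer would, in place of code of your own. Each camera call takes 0.05 s, during which the arm holds its last target. There are 200 camera calls.

### The job

The three lidded steel dressing pots were put back into the wrong stoneware crocks: the large one is perched on the small crock and the other two rattle about in crocks too big for them. Swap them round so that each pot sits in the crock of its own size, fully home with its lip resting on the rim all round; the cork mat is free to park a pot on meanwhile. The pots are full, so keep them upright, and leave the crocks, the salt shaker, the timer and the tumbler where they stand.

Things in the scene. Friction and masses are not known exactly. Their poses are not given: they have to be found in the camera images.
- small_crock: the small white stoneware crock, a heavy (0.9 kg) loose round vessel with an open mouth: 76 mm outside diameter, 50 mm high, mouth 60 mm inside diameter, wall 8 mm, inner floor 6 mm above the worktop. Origin: centre of its underside; z up
- medium_crock: the medium white stoneware crock, a heavy (0.9 kg) loose round vessel with an open mouth: 96 mm outside diameter, 58 mm high, mouth 80 mm inside diameter, wall 8 mm, inner floor 6 mm above the worktop. Origin: centre of its underside; z up
- large_crock: the large white stoneware crock, a heavy (0.9 kg) loose round vessel with an open mouth: 116 mm outside diameter, 66 mm high, mouth 100 mm inside diameter, wall 8 mm, inner floor 6 mm above the worktop. Origin: centre of its underside; z up
- small_pot: small steel pot, tapered, round, lid fixed on, about 120 g: 38 mm diameter at the bottom, 56 at the top, lip of 68 mm diameter, 3 mm thick, underside 40 mm up. Lid to 50 mm; upright black knob on the axis, 24 mm diameter, from 56 to 78 mm up. Home: lip on its crock's rim, underside 10 mm above the crock's. Origin: centre of underside; z up. Starts loose on the floor of the medium crock.
- medium_pot: medium steel pot, tapered, round, lid fixed on, about 160 g: 58 mm diameter at the bottom, 76 at the top, lip of 88 mm diameter, 3 mm thick, underside 48 mm up. Lid to 58 mm; upright black knob on the axis, 24 mm diameter, from 64 to 86 mm up. Home: lip on its crock's rim, underside 10 mm above the crock's. Origin: centre of underside; z up. Starts loose on the floor of the large crock.
- large_pot: large steel pot, tapered, round, lid fixed on, about 200 g: 78 mm diameter at the bottom, 96 at the top, lip of 108 mm diameter, 3 mm thick, underside 56 mm up. Lid to 66 mm; upright black knob on the axis, 24 mm diameter, from 72 to 94 mm up. Home: lip on its crock's rim, underside 10 mm above the crock's. Origin: centre of underside; z up. Starts standing on the small crock's rim.
- cork_mat: round cork mat, 150 mm diameter, 6 mm thick, fixed on the worktop and clear of other things: room to park a pot. Origin: centre of its underside
- salt_shaker: bystander: salt shaker with a grey cap, 44 mm diameter, 90 mm tall, standing at the back, before the wall cupboards: these begin 0.46 m above the worktop, fronts at x = 0.58 m, long bar handles out to x = 0.54 m: keep wrist and arm clear of them. Origin: centre of its underside
- timer: bystander: round wind-up kitchen timer, black over white, 61 mm diameter, 53 mm tall, standing at the back. Origin: centre of its underside
- tumbler: bystander: clear glass tumbler, 81 mm diameter, 93 mm tall, standing at the back. Origin: centre of its underside

How it is judged:
At the end, for the whole second after the job is handed in: Each of the three pots sits in the crock of its own size, centred on it to 6 mm, lip down on the rim (pot underside 6 to 13.5 mm above the crock's underside, 10 mm when fully home), upright within 4 degrees, the crocks upright, all released and at rest (horizontal distance between small_pot and small_crock below 0.006 m and z of small_pot in the frame of small_crock between 0.006 and 0.0135 m and angle between each of small_pot, medium_pot, large_pot's own z axis and vertical below 0.07 rad and linear speed of each of small_pot, small_crock, medium_pot, medium_crock, large_pot, large_crock below 0.02 m/s and angle between each of small_crock, medium_crock, large_crock's own z axis and vertical below 0.05 rad and horizontal distance between medium_pot and medium_crock below 0.006 m and z of medium_pot in the frame of medium_crock between 0.006 and 0.0135 m and horizontal distance between large_pot and large_crock below 0.006 m and z of large_pot in the frame of large_crock between 0.006 and 0.0135 m); the robot touches nothing.
It fails at once if a pot, which is full, is tipped by more than about 25 degrees (angle between any of small_pot, medium_pot, large_pot's own z axis and vertical above 0.45 rad).
It fails at once if a crock is shifted by more than 30 mm (distance of any of small_crock, medium_crock, large_crock from where it was at the start of the episode above 0.03 m).
It fails at once if the salt shaker, the timer or the tumbler is shifted by more than 30 mm or knocked over (distance of any of salt_shaker, timer, tumbler from where it was at the start of the episode above 0.03 m or angle between any of salt_shaker, timer, tumbler's own z axis and vertical above 0.4 rad).
It also fails if it takes over 106 s, if anything falls off the work surface, if the arm or the gripper's body presses on something with over 40 N, if the wrist force passes 120 N, or if a joint passes its speed limit or range.

## Working session

There is one attempt and no reset: what is moved stays moved. The work goes in short steps, each a Python script; the robot and the scene stay as the last script left them, time stands still between calls to the robot, and variables do not carry over. Pictures are saved under pics/ and viewed, at most 14 in all, crops included, and the job is handed in when it is done.

```bash
mkdir -p pics; ls
python3 - <<'E'
from workcell import r, optics
import cv2, numpy as np
np.set_printoptions(precision=4,suppress=True)
for n in ("scene","side"):
    p,d=optics.get_image(n); cv2.imwrite(f"pics/{n}0.png",p[:,:,::-1]); np.savez(f"{n}0.npz",p=p,d=d)
    m=optics.camera_model(n); print(n,m["K"],m["R"],m["t"], -m["R"].T@m["t"])
print(optics.camera_model("wrist")); s=r.read_state(); print(s["time_s"],s["eef_pos"],s["eef_rot"],s["contact_force"],r.tip_extent)
E
```

```text
pics
scene [[614.1202   0.     312.6812]
 [  0.     614.1202 243.502 ]
 [  0.       0.       1.    ]] [[ 0.8883 -0.4593  0.0029]
 [-0.2513 -0.4911 -0.8341]
 [ 0.3845  0.7402 -0.5516]] [-0.4683  0.2     1.1691] [ 0.0167 -0.9821  0.8131]
side [[569.005    0.     319.0409]
 [  0.     569.005  241.2253]
 [  0.       0.       1.    ]] [[ 0.3139 -0.9494  0.0107]
 [-0.7233 -0.2464 -0.6451]
 [ 0.6151  0.1947 -0.764 ]] [-0.1666  0.434   1.0138] [-0.2574 -0.2486  1.0563]
{'K': array([[348.2229,   0.    , 321.6264],
       [  0.    , 348.2229, 247.7168],
       [  0.    ,   0.    ,   1.    ]]), 'tool_from_camera': array([[ 0.0006, -0.9536, -0.3012,  0.0769],
       [ 1.    ,  0.0006, -0.    ,  0.0012],
       [ 0.0002, -0.3012,  0.9536, -0.1167],
       [ 0.    ,  0.    ,  0.    ,  1.    ]])}
0.1 [0.2152 0.4785 0.2557] [ 0.2098  0.9777 -0.0006 -0.0002] [-0.5122 -0.7709 -0.1118] 0.025
```

View pics/scene0.png

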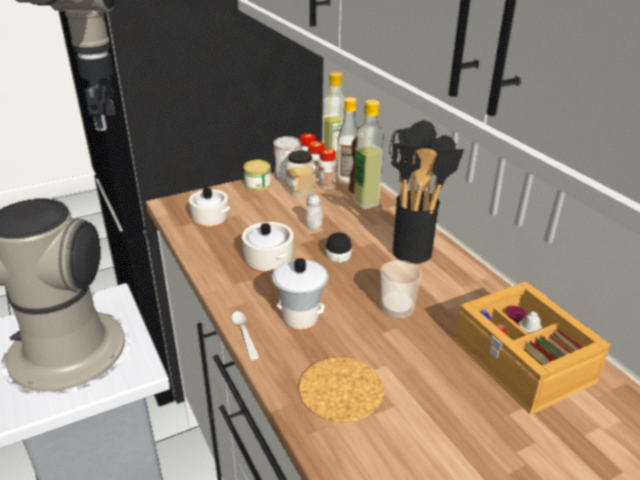

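View pics/side0.png

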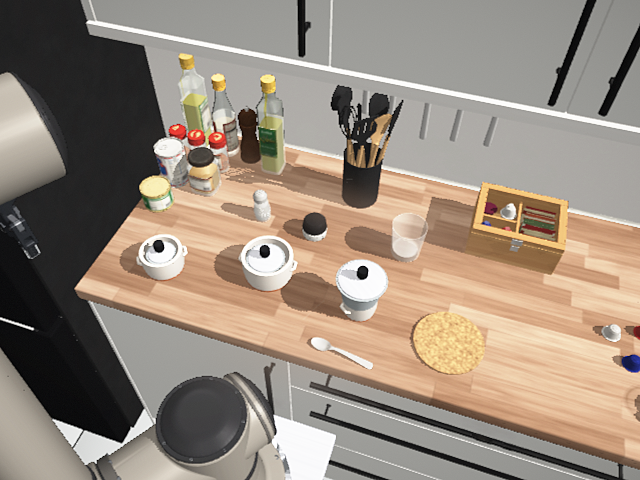

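The scene view shows the knobs at (207,192) for the small pot, (266,229) for the medium and (300,266) for the large, with the mat at (342,388). In the side view the knobs are at (159,246), (265,252) and (362,271), and the mat is at (449,342). Next I'll triangulate these.

```bash
cat > h.py <<'E'
import numpy as np, cv2
from scipy.spatial.transform import Rotation as Rn
from workcell import r, optics, command_gripper
np.set_printoptions(precision=4,suppress=True)
def cam(n):
    m=optics.camera_model(n); return m["K"],m["R"].T,-m["R"].T@m["t"]      # K, world_from_cam, centre
def wristcam(s):
    m=optics.camera_model("wrist"); T=np.array(m["tool_from_camera"]); W=Rn.from_quat(s["eef_rot"]).as_matrix()
    return m["K"],W@T[:3,:3],W@T[:3,3]+np.array(s["eef_pos"])
def ray(c,uv):
    uv=np.atleast_2d(uv).astype(float); K,R,C=c
    d=np.c_[uv,np.ones(len(uv))]@np.linalg.inv(K).T@R.T; return C,d
def onplane(c,uv,z):
    C,d=ray(c,uv); return C+d*((z-C[2])/d[:,2])[:,None]
def tri(views):   # [(cam,uv)] -> point, rms gap
    A=np.zeros((3,3));b=np.zeros(3);L=[]
    for c,uv in views:
        C,d=ray(c,uv); d=d[0]/np.linalg.norm(d[0]); P=np.eye(3)-np.outer(d,d); A+=P;b+=P@C;L.append((P,C))
    X=np.linalg.solve(A,b); return X,max(np.linalg.norm(P@(X-C)) for P,C in L)
def project(c,X):
    K,R,C=c; q=K@(R.T@(np.asarray(X)-C)); return q[:2]/q[2]
def blob(mask,seed,rad):  # largest component near seed
    m=np.zeros_like(mask,np.uint8); x,y=map(int,seed); y0,x0=max(0,y-rad),max(0,x-rad)
    m[y0:y+rad,x0:x+rad]=mask[y0:y+rad,x0:x+rad]
    n,l,st,ce=cv2.connectedComponentsWithStats(m); k=1+np.argmax(st[1:,4]); return ce[k],st[k],l==k
def q(yaw): # tool down; yaw = world angle of the tool x axis
    return (Rn.from_euler("z",yaw)*Rn.from_quat([1,0,0,0])).as_quat()
E
python3 - <<'E'
from h import *
S,D=np.load("scene0.npz"),np.load("side0.npz")
c1,c2=cam("scene"),cam("side")
dark=lambda p:(p.max(2)<70).astype(np.uint8)
for n,a,b in (("small",(207,192),(159,246)),("med",(266,229),(265,252)),("large",(300,266),(362,271))):
    u,s1,_=blob(dark(S["p"]),a,14); v,s2,_=blob(dark(D["p"]),b,14)
    print(n,u,s1,v,s2,*tri([(c1,u),(c2,v)]))
def hsv(p): return cv2.inRange(cv2.cvtColor(p,cv2.COLOR_RGB2HSV),(14,150,120),(28,255,255))//255
for nm,X,c,sd in (("scene",S,c1,(342,388)),("side",D,c2,(449,342))):
    u,s,_=blob(hsv(X["p"]),sd,55); print("mat",nm,u,s,onplane(c,u,.006))
s=r.read_state(); print(Rn.from_quat(s["eef_rot"]).as_matrix()); 
for p in ((.45,.35,.3),(.45,.1,.3),(.45,-.2,.3)):
    print([None if (a:=r.solve_ik(p,q(y))) is None else np.round(a,2) for y in (0,np.pi/2,np.pi,-np.pi/2)])
E
```

```text
small [205.1788 184.1026] [193 178  28  20 302] [158.2353 245.7059] [153 240  11  12 102] [0.394  0.3249 0.0998] 0.005276825699355326
med [265.0274 228.6164] [261 224   9  10  73] [264.3163 251.0306] [260 245  10  13  98] [0.4617 0.1056 0.0796] 0.0010550509060207915
large [299.4107 265.1071] [295 259  10  13 112] [362.1017 272.178 ] [357 266  11  13 118] [ 0.4358 -0.122   0.1317] 0.0009514568380231279
mat scene [343.3333 417.    ] [343 416   2   3   3] [[ 0.3836 -0.389   0.006 ]]Traceback (most recent call last):
  File "<stdin>", line 10, in <module>
  File "h.py", line 25, in blob
    n,l,st,ce=cv2.connectedComponentsWithStats(m); k=1+np.argmax(st[1:,4]); return ce[k],st[k],l==k
                                                       ~~~~~~~~~^^^^^^^^^^
    return _wrapfunc(a, 'argmax', axis=axis, out=out, **kwds)
    return bound(*args, **kwds)
ValueError: attempt to get argmax of an empty sequence
```

Run:
```python
from h import *
S,D=np.load("scene0.npz"),np.load("side0.npz")
c1,c2=cam("scene"),cam("side")
u,s1,_=blob((S["p"].max(2)<70).astype(np.uint8),(207,194),7); v,_,_=blob((D["p"].max(2)<70).astype(np.uint8),(159,246),14)
print(u,s1,v,*tri([(c1,u),(c2,v)]))
print(cv2.cvtColor(S["p"],cv2.COLOR_RGB2HSV)[[388,400,345],[342,350,300]],cv2.cvtColor(D["p"],cv2.COLOR_RGB2HSV)[[342,350,400],[449,440,520]])
print(onplane(c1,(342,388),.006),onplane(c2,(449,342),.006))
for p in ((.39,.32,.3),(.46,.1,.3),(.435,-.12,.3),(.39,-.33,.3)):
    print([None if (a:=r.solve_ik(p,q(y))) is None else np.round(a,2) for y in (0,np.pi/2,np.pi,-np.pi/2)])
```

```text
[206.3582 191.8955] [200 187  11  11  67] [158.2353 245.7059] [0.4032 0.3369 0.0752] 0.0009151961030108881
[[ 19 143 236]
 [ 18 142 230]
 [ 13 120 174]] [[ 20 101 246]
 [ 19 107 240]
 [ 13  87 226]]
[[ 0.4137 -0.3316  0.006 ]] [[ 0.4127 -0.3275  0.006 ]]
[array([ 0.54,  0.27,  1.5 , -0.  ,  1.37,  2.11]), array([ 0.54,  0.27,  1.5 , -0.  ,  1.37,  0.54]), array([ 0.54,  0.27,  1.5 , -0.  ,  1.37, -1.04]), array([ 0.54,  0.27,  1.5 , -0.  ,  1.37, -2.61])]
[array([ 0.05,  0.21,  1.59, -0.  ,  1.35,  1.62]), array([ 0.05,  0.21,  1.59, -0.  ,  1.35,  0.05]), array([ 0.05,  0.21,  1.59, -0.  ,  1.35, -1.52]), array([ 0.05,  0.21,  1.59, -0.  ,  1.35, -3.09])]
[array([-0.44,  0.17,  1.63, -0.  ,  1.34,  1.13]), array([-0.44,  0.17,  1.63, -0.  ,  1.34, -0.44]), array([-0.44,  0.17,  1.63, -0.  ,  1.34, -2.01]), array([-0.44,  0.17,  1.63, -0.  ,  1.34,  2.7 ])]
[array([-0.85,  0.28,  1.48, -0.  ,  1.37,  0.72]), array([-0.85,  0.28,  1.48, -0.  ,  1.37, -0.85]), array([-0.85,  0.28,  1.48, -0.  ,  1.37, -2.42]), array([-0.85,  0.28,  1.48, -0.  ,  1.37,  2.29])]
```

Run:
```python
from h import *
import pickle
Q=q(np.pi); out={}
first=True
for n,x,y in (("small",.403,.337),("med",.4617,.1056),("large",.4358,-.122)):
    for k,dx in enumerate((.03,-.03)):
        p=(x-.02,y+(dx if n!="large" else -dx*0+dx),.27)
        (r.reach if k==0 else r.move_straight)(p,Q)
        r.hold(.2); s=r.read_state(); P,d=optics.get_image("wrist"); out[n,k]=(s,P,d)
pickle.dump({k:({a:np.array(b) for a,b in v[0].items()},v[1],v[2]) for k,v in out.items()},open("w0.pkl","wb"))
im=np.vstack([np.hstack([cv2.resize(out[n,k][1],(266,200)) for n in ("small","med","large")]) for k in (0,1)])
cv2.imwrite("pics/w0.png",im[:,:,::-1]); print(r.read_state()["time_s"])
```

```text
5.5417
```

View pics/w0.png

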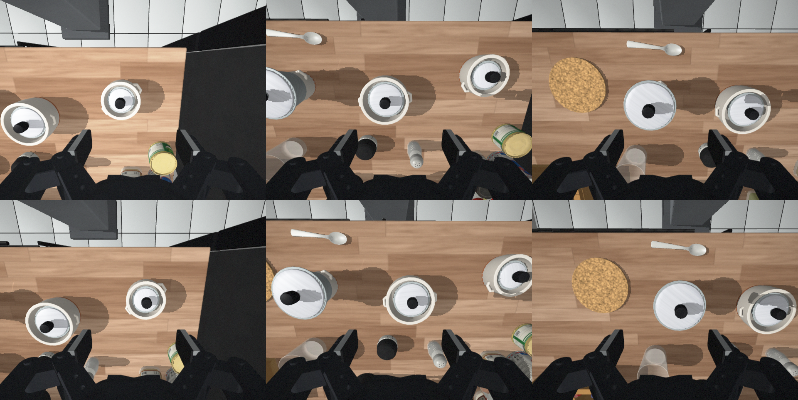

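The wrist views show both loose pots inside their crocks' cream rims, which have small side lugs, and the large pot's knob. In full-resolution pixels the knobs are at about (288,245), (285,243) and (278,265) in the first row. Next I'll fit the knobs and rims numerically.

```bash
cat >> h.py <<'E'
from scipy.optimize import least_squares
def knob(P,c,X0,rad=30):
    g=(P.max(2)<75).astype(np.uint8); return blob(g,project(c,X0),rad)
def cloud(d,c,X0,rad):
    u,v=np.meshgrid(np.arange(640),np.arange(480)); k=d>0
    C,dr=ray(c,np.c_[u[k],v[k]]); X=C+dr*d[k][:,None]; m=np.hypot(*(X[:,:2]-np.asarray(X0)[:2]).T)<rad
    return X[m],np.c_[u[k],v[k]][m]
def circle(xy,R=None,c0=None,loss=.001):
    c0=xy.mean(0) if c0 is None else c0
    if R is None:
        f=least_squares(lambda t:np.hypot(*(xy-t[:2]).T)-t[2],[*c0,.05],loss="soft_l1",f_scale=loss)
    else: f=least_squares(lambda t:np.hypot(*(xy-t).T)-R,c0,loss="soft_l1",f_scale=loss)
    return f.x,np.median(np.abs(f.fun))
E
python3 - <<'E'
from h import *
import pickle
w=pickle.load(open("w0.pkl","rb"))
for n,X0,ztop,rim,Ri,Ro in (("small",(.403,.337,.075),.084,.058,.040,.048),("med",(.4617,.1056,.08),.092,.066,.050,.058),("large",(.4358,-.122,.132),.144,.108,0,.054)):
    vs=[]
    for k in (0,1):
        s,P,d=w[n,k]; c=wristcam(s); ce,st,m=knob(P,c,X0,28); vs.append((c,ce)); print(n,k,ce,st)
        X,_=cloud(d,c,X0,.08); h,e=np.histogram(X[:,2],np.arange(0,.16,.004)); 
        # depth: knob top and rim band
        kt=X[X[:,2]>ztop-.006]; print("  top depth",kt.mean(0),len(kt), np.percentile(kt[:,2],90))
        b=X[abs(X[:,2]-rim)<.003]; rr=np.hypot(*(b[:,:2]-np.array(X0[:2])).T); b=b[rr>max(Ri-.014,.03)]
        cc,res=circle(b[:,:2],c0=np.array(X0[:2])); print("  rim",cc,res,len(b),np.median(b[:,2]), "hist",dict(zip(np.round(e[:-1],3)[h>150],h[h>150])))
    print(n,"TRI",*tri(vs))
E
```

```text
small 0 [288.8251 247.7243] [277 235  25  27 526]
  top depth [0.3723 0.3475 0.3149] 41377 0.3341341044527161
  rim [0.4046 0.3379 0.0437] 0.0019365719131497275 2106 0.05694865898997847 hist {np.float64(0.0): np.int64(987), np.float64(0.004): np.int64(329), np.float64(0.032): np.int64(166), np.float64(0.036): np.int64(210), np.float64(0.04): np.int64(401), np.float64(0.044): np.int64(554), np.float64(0.048): np.int64(1196), np.float64(0.052): np.int64(1816), np.float64(0.056): np.int64(1863), np.float64(0.08): np.int64(431)}
small 1 [352.5076 246.7395] [341 234  25  27 526]
  top depth [0.3732 0.3272 0.3141] 43085 0.33389920611180235
  rim [0.4046 0.3375 0.0437] 0.0019427765527526633 2123 0.05692745655899878 hist {np.float64(0.0): np.int64(993), np.float64(0.004): np.int64(304), np.float64(0.032): np.int64(176), np.float64(0.036): np.int64(218), np.float64(0.04): np.int64(443), np.float64(0.044): np.int64(564), np.float64(0.048): np.int64(1205), np.float64(0.052): np.int64(1804), np.float64(0.056): np.int64(1854), np.float64(0.08): np.int64(437)}
small TRI [0.4046 0.3379 0.073 ] 2.00
[... 1287 characters left out ...]
2 0.33415712986206153
  rim [ 0.4353 -0.1222  0.0512] 0.0013023896209800254 2182 0.10831252803606192 hist {np.float64(0.0): np.int64(755), np.float64(0.104): np.int64(814), np.float64(0.108): np.int64(2266), np.float64(0.112): np.int64(7972), np.float64(0.14): np.int64(637)}
large 1 [358.0607 267.0777] [343 251  31  34 824]
  top depth [ 0.4062 -0.1317  0.314 ] 43325 0.3339779439434071
  rim [ 0.4352 -0.122   0.0511] 0.0013255846354678323 2200 0.10829364518418055 hist {np.float64(0.0): np.int64(693), np.float64(0.104): np.int64(789), np.float64(0.108): np.int64(2330), np.float64(0.112): np.int64(7929), np.float64(0.14): np.int64(639)}
large TRI [ 0.435  -0.1218  0.1336] 2.840374340498531e-06
```

```bash
cat >> h.py <<'E'
Q=q(np.pi)
def grab(k,up):   # k: knob centre
    r.reach((k[0],k[1],k[2]+.06),Q); command_gripper(.05,60)
    hit=r.move_straight((k[0],k[1],k[2]+.0095),speed=.08,max_force=8); s=r.read_state()
    print("down",hit,s["eef_pos"]); command_gripper(0.0,60); s=r.read_state(); print("grip",s["grip_width"],s["grip_force"],s["contact_force"])
    dz=s["eef_pos"][2]-k[2]
    r.move_straight((k[0],k[1],up),speed=.12); s=r.read_state(); print("up",s["grip_width"],s["grip_force"],s["contact_force"],s["time_s"]); return dz
E
python3 - <<'E'
from h import *
k=(.435,-.1218,.1336); dz=grab(k,.235)
m=(.413,-.329)
r.move_straight((*m,.235),speed=.2); r.move_straight((*m,.115),speed=.15)
hit=r.move_straight((*m,.006+.083+dz-.004),speed=.03,max_force=5); s=r.read_state(); print(hit,s["eef_pos"],.006+.083+dz,s["contact_force"])
command_gripper(.055); r.move_straight((*m,.2),speed=.2)
import pickle; out={}
for n,p in (("lpot",(.40,-.30,.25)),("lpot2",(.40,-.25,.25)),("sc",(.41,-.10,.25)),("sc2",(.41,-.15,.25))):
    r.reach(p,Q); r.hold(.2); s=r.read_state(); P,d=optics.get_image("wrist"); out[n]=(s,P,d)
print(s["time_s"])
pickle.dump({k:({a:np.array(b) for a,b in v[0].items()},v[1],v[2]) for k,v in out.items()},open("w1.pkl","wb"))
im=np.vstack([np.hstack([cv2.resize(out[n][1],(400,300)) for n in row]) for row in (("lpot","lpot2"),("sc","sc2"))])
cv2.imwrite("pics/w1.png",im[:,:,::-1])
for n,n2,X0 in (("lpot","lpot2",(.413,-.329,.089)),):
    print(tri([(wristcam(out[a][0]),knob(out[a][1],wristcam(out[a][0]),X0,28)[0]) for a in (n,n2)]))
for a in ("sc","sc2"):
    X,_=cloud(out[a][2],wristcam(out[a][0]),(.435,-.122),.07); b=X[abs(X[:,2]-.05)<.004]; print(len(b),b.mean(0),circle(b[:,:2],R=None))
E
```

```text
down False [ 0.4353 -0.1219  0.1434]
grip 0.02245653100021477 58.57364594936371 [ 0.109  -0.7562  2.9705]
up 0.022136785538590487 58.76262009143829 [ 0.5206 -0.4783 -1.6641] 8.475
True [ 0.413  -0.3294  0.0996] 0.09904647653611463 [0.402  0.9759 5.1153]
14.8083
(array([ 0.4128, -0.3287,  0.0893]), np.float64(2.535594946627038e-05))
1795 [ 0.4334 -0.1229  0.0489] (array([ 0.4344, -0.1228,  0.0337]), np.float64(0.0019929604633906056))
1782 [ 0.4333 -0.1229  0.0488] (array([ 0.4343, -0.123 ,  0.0337]), np.float64(0.001956315444098588))
```

View pics/w1.png

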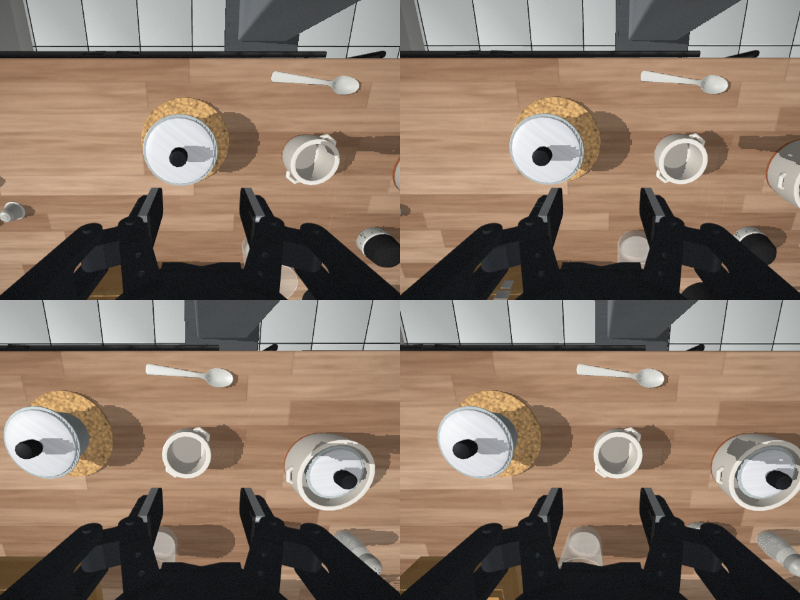

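The top row shows the large pot standing on the mat. The bottom row shows the small crock empty, with its mouth centre at about (372,306) in full-resolution pixels. Next is the small pot.

```bash
cat >> h.py <<'E'
def insert(c,hk,dz,up,home=.010):   # c: crock centre, hk: knob centre above pot underside
    z=home+hk+dz
    r.move_straight((*c,up),speed=.22); r.move_straight((*c,z+.04),speed=.15)
    hit=r.move_straight((*c,z-.003),speed=.03,max_force=6); s=r.read_state()
    print("insert",hit,"above home",s["eef_pos"][2]-z,s["contact_force"],s["time_s"]); return s["eef_pos"][2]-z
E
python3 - <<'E'
from h import *
import pickle
dz=grab((.4046,.3379,.073),.215)
e=insert((.4344,-.1229),.067,dz,.215)
if abs(e)<.004:
    command_gripper(.055); r.move_straight((.4344,-.1229,.2),speed=.2)
    out={}
    for n,p in (("sp",(.42,-.10,.25)),("mc",(.40,.31,.25)),("mp",(.445,.13,.25)),("mp2",(.445,.08,.25))):
        r.reach(p,Q); r.hold(.2); s=r.read_state(); P,d=optics.get_image("wrist"); out[n]=(s,P,d)
    print(s["time_s"])
    for n,X0,z,rr in (("mc",(.4046,.3377),.058,.055),("mp",(.4632,.1018),.066,.065)):
        X,_=cloud(out[n][2],wristcam(out[n][0]),X0,rr); b=X[abs(X[:,2]-z)<.003]; b=b[np.hypot(*(b[:,:2]-np.array(X0)).T)>.034]; print(n,circle(b[:,:2],c0=np.array(X0)),np.median(b[:,2]))
    c=lambda a:wristcam(out[a][0])
    print(tri([(c(a),knob(out[a][1],c(a),(.461,.1055,.0812),28)[0]) for a in ("mp","mp2")]))
    X0=(.4344,-.1229,.077); X,_=cloud(out["sp"][2],c("sp"),X0,.04); print("sp plane",onplane(c("sp"),knob(out["sp"][1],c("sp"),X0,28)[0],.077), "lip z", [np.percentile(b,[10,50,90]) for b in [X[(np.hypot(*(X[:,:2]-X0[:2]).T)>.029)&(X[:,2]>.03)&(X[:,2]<.08)][:,2]]])
    cv2.imwrite("pics/w2.png",out["sp"][1][:,:,::-1])
E
```

```text
down False [0.4048 0.3381 0.0828]
grip 0.022190360086763294 58.51998031139374 [-0.1958 -1.5876  4.9451]
up 0.022218178476590182 58.715550899505615 [-0.0692  0.0963 -3.0544] 19.3083
insert True above home 2.0699607064134096e-05 [-0.2125 -0.5473  7.2455] 23.5083
28.5333
mc (array([0.4046, 0.3376, 0.0437]), np.float64(0.0019527066661003192)) 0.05693264809733173
mp (array([0.4632, 0.1019, 0.0536]), np.float64(0.0019420864311600478)) 0.06496545730979741
(array([0.4609, 0.1055, 0.0815]), np.float64(3.841821519636623e-05))
sp plane [[ 0.4339 -0.1221  0.077 ]] lip z [array([0.0446, 0.0502, 0.0528])]
```

```bash
ls pics
```

```text
scene0.png
side0.png
w0.png
w1.png
w2.png
```

The small pot stopped exactly at its home height. The medium pot is next, and then the large one.

Run:
```python
from h import *
dz=grab((.4609,.1055,.0812),.215)
e=insert((.4046,.3377),.075,dz,.215)
assert abs(e)<.004
command_gripper(.055); r.move_straight((.4046,.3377,.2),speed=.2)
r.reach((.445,.13,.26),Q); r.hold(.2); s=r.read_state(); P,d=optics.get_image("wrist"); X0=np.array((.4632,.1018))
X,_=cloud(d,wristcam(s),X0,.065); b=X[abs(X[:,2]-.066)<.003]; L=circle(b[:,:2],c0=X0); print(L); L=L[0][:2]
assert np.hypot(*(L-X0))<.004
dz=grab((.4128,-.3288,.089),.235)
e=insert(L,.083,dz,.235)
assert abs(e)<.004
command_gripper(.055); r.move_straight((*L,.22),speed=.2)
```

```text
down False [0.4612 0.1055 0.091 ]
grip 0.022161078545087046 58.800782561302185 [ 0.2056 -1.483   4.9093]
up 0.02199891427735805 59.135711789131165 [ 0.2053 -0.0277 -1.5595] 31.6583
insert True above home 8.715837015388361e-05 [-0.6887 -1.7637  4.8859] 34.7833
(array([0.4632, 0.1019, 0.0536]), np.float64(0.0019757987957488565))
down False [ 0.413  -0.329   0.0988]
grip 0.022039918232864445 58.557942509651184 [-0.6363 -0.4162  3.4253]
up 0.022048076212188055 58.73526871204376 [-0.6756  0.1402 -0.8633] 41.3917
insert True above home -0.00016850329556092336 [-0.6257  0.5006  5.1037] 45.4917
```

All three are at home height by contact. I'll check each with two wrist views and then look at the scene.

Run:
```python
from h import *
ims=[]
for n,C,hk,rl in (("large",(.4632,.1019),.093,.054),("medium",(.4046,.3377),.085,.044),("small",(.4344,-.1229),.077,.034)):
    v=[];lp=[]
    for dy in (.025,-.025):
        r.reach((C[0]-.02,C[1]+dy,.25),Q); r.hold(.2); s=r.read_state(); P,d=optics.get_image("wrist"); c=wristcam(s)
        v.append((c,knob(P,c,(*C,hk),28)[0])); X,_=cloud(d,c,C,rl+.004); z=X[:,2]; rr=np.hypot(*(X[:,:2]-C).T)
        b=X[(rr>rl-.005)&(rr<rl-.001)&(z>hk-.055)&(z<hk-.02)]; A=np.c_[b[:,:2]-C,np.ones(len(b))]; lp.append(np.linalg.lstsq(A,b[:,2],rcond=None)[0])
    X,g=tri(v); print(n,"knob",X,"exp z",hk,"off mm",1e3*(X[:2]-C),"lip tilt,z",lp); ims.append(cv2.resize(P,(266,200)))
r.reach((.3,-.1,.3),Q)
S,_=optics.get_image("side"); cv2.imwrite("pics/end.png",np.vstack([np.hstack(ims),cv2.resize(S[170:370,60:500],(798,363))])[:,:,::-1]); print(r.read_state()["time_s"])
```

```text
large knob [0.4629 0.1029 0.0932] exp z 0.093 off mm [-0.3081  0.9638] lip tilt,z [array([-0.0038,  0.0055,  0.0684]), array([-0.0036,  0.0049,  0.0683])]
medium knob [0.4044 0.3385 0.0849] exp z 0.085 off mm [-0.1827  0.7867] lip tilt,z [array([-0.0053,  0.0059,  0.0604]), array([-0.0069,  0.0042,  0.0604])]
small knob [ 0.4339 -0.1222  0.0772] exp z 0.077 off mm [-0.4791  0.7495] lip tilt,z [array([-0.0109,  0.0058,  0.0524]), array([-0.0108,  0.0055,  0.0524])]
52.6917
```

View pics/end.png

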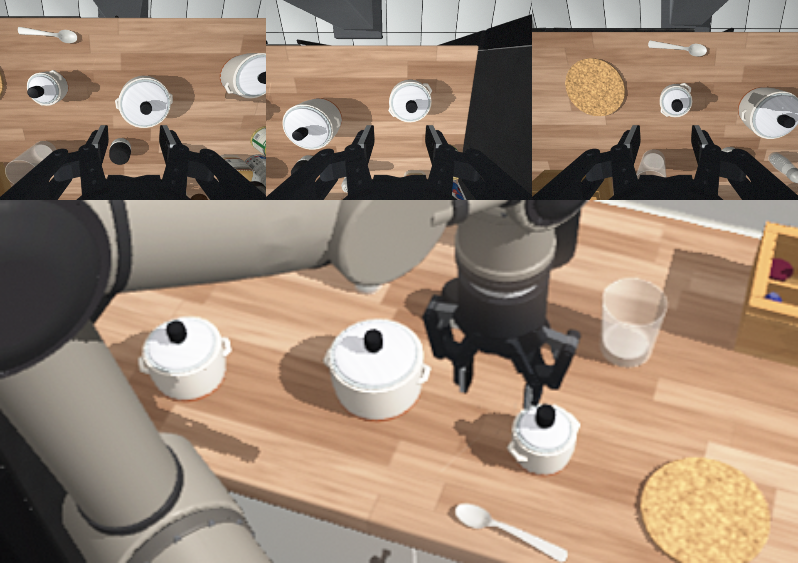

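The picture shows each pot seated in its own crock: medium at (183,350), large at (375,360) and small at (545,435). The mat is empty and nothing touches the gripper.

```bash
python3 -c "
from workcell import r
print(r.finish_job())"
```

```text
the job is handed in; nothing more can be done
None
```

All three pots are home in the crocks of their own size, centred to about 1 mm and level within 1 degree by the wrist camera, and the job was handed in at about 53 s of the 106 s allowed; the verdict was not shown.

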